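Load the photometer and hold the shutter in its slot

ROBOT

A 7-joint arm with a two-finger parallel gripper is mounted at the origin on a cart in front of the work surface, level with it; the furniture and walls round the work are solid. World frame = base frame: x ahead of the robot, y to its left, z up, the work surface at z = 0. Lengths are in m, angles in rad, forces in N, time in s.
With the tool pointing down it reaches from about 0.4 to 0.85 m from the base axis. Payload 10.4 kg.
Tool frame: the origin (TCP) lies at the very end of the fingers, on their centre line; the grasp point (between the pads) lies 19 mm behind it (manip.tcp_to_grasp is the z of the grasp point in the tool frame, in m); z points along the fingers, x is the direction in which the jaws open and shut, and the axes are right-handed (so a half turn about z gives the same grasp; the last joint's range is limited). The gripper opens to 85 mm and grips with 20 to 120 N. Pads are 22 mm wide; open, the fingers measure 114 mm over their backs; the gripper's body (76 mm by 85 mm) begins 54 mm behind the grasp point. The pads swing forward as they close: fully open they stand 13 mm farther back than shut.
Start: joints at [-1.363, 0.332, -0.065, 1.46, 0.022, 1.35, -0.088], TCP at [0.143, 0.608, 0.231] pointing down, gripper open.
Joint ranges: [-2.6, 2.6], [-0.5, 2.12], [-1.47, 1.34], [0.16, 2.42], [-1.27, 4.41], [0.06, 2.06], [-2.6, 2.6]. Speed limits (rad/s): [2.22, 2.22, 2.79, 2.79, 3.14, 3.14, 3.14].

INTERFACE

Orientations are given as a unit quaternion [x, y, z, w].
In Python, from workcell import manip gives the robot as it stands.
- The arm moves only by the tool servo_tool, never from a script. Its argument "moves" is a list of rows, each an object with "travel": the shift along the tool's x, y, z in mm, a list of three; "dr": the turn, a rotation vector about the tool's x, y, z in degrees, a list of three. A call has 1 to 12 rows; each row shifts and turns the commanded pose from where the row before left it, along the tool's axes as they then stand; what a row does not reach is not made up. A row lasts 1/8 s, in which the tool goes at most 62.5 mm and 10.7 degrees, less where a joint would pass 70% of its speed; a pose out of reach is approached as far as the arm can. A call is refused whole if a number of a shift passes 62.5 or a number of a turn 10.7, either way. A call with a gripper value outside its range is refused whole. "claw" is the closure, from 0 (fully open) to 1 (shut), set as the call begins (left out, the last holds). The fingers move at their own pace and stop on an object; "squeeze" is the grip in N (left out, the last holds). Time passes only in rows, so rows that do not move let the fingers close. It gives the time, the measured TCP pose, the force and the opening at its end, in the units of the state.
- manip.get_obs(): the state, without advancing time (a new reading comes with each control period).
- manip.camera(name): name is "scene" or "top"; returns the picture (400x640x3 uint8, blue, green, red); there is no depth.
- manip.calibration(name): a dict with "intrinsics" (3x3 intrinsics, pixels), "distortion" ([k1, k2, p1, p2, k3] as OpenCV has them; the pictures are not rectified), "view" (4x4, takes a point from world to camera coordinates). Camera axes: x right, y down, z forward; pixel columns grow to the right and rows downward; lengths in m; the calibration is good to about 2 mm. A picture is of the moment at which its call begins. calibration takes no time and is no camera call.
- manip.hand_in(): hands the job in, once; it reports no verdict.
The state is a dict: "clock": time; "joint_pos": joint angles; "joint_velocities": joint speeds; "tau": joint torques, N m; "position": TCP position; "ee_rot": TCP orientation; "ft_force": force on the tool from outside, world axes, zero at the start; "torque": the same for the moment, N m; "grip_width": opening from 0.0 (shut) to 1.0 (fully open).
Only numpy, scipy, OpenCV 4.12 (cv2) and the standard library are available. Lean on these libraries where they do the work, as an engineer would, in place of code of your own. Each camera call takes 0.05 s, during which the arm holds its last target. There are 200 camera calls.

TASK

Get the bench photometer ready for a dark reading: first stand the blue-capped and the yellow-capped tube upright in its two wells, one in each (either way round). Then take the shutter blade out of its stand by the blue grip, pass it straight down through the orange-framed slot in the top of the photometer until the top edge of the slot is within the blade's orange band, and finish while still holding it there, because it would sink too deep if let go. Leave the timer, the petri dish and the dropper bottle where they are.

Things in the scene. Friction and masses are not known exactly. Their poses are not given: they have to be found in the camera images.
- photometer: White bench photometer, fixed, 110 (x) x 156 (y) x 90 mm high, all of its top at one level. Origin: centre of its underside. Its -x face has the dark display; its -y part is the beam housing with the slot in the roof, its +y part is the grey bay of two open wells, side by side along x. Its yaw varies.
- slot (a point): Centre of the slot's mouth, level with the photometer's top (z = 90 mm). Slot: 10 mm along the photometer's x, 42 mm along its y, with a 2 mm bevelled lip, through a roof 12 mm thick; below is a wide chamber whose floor lies 82 mm under the mouth. Axes as the photometer's.
- well_near (a point): Centre of the floor of the well on the photometer's -x side: 46 x 46 mm inside, 50 mm deep (floor 40 mm above the worktop, rim 90 mm above it, walls 6 mm). Axes as the photometer's.
- well_far (a point): The same for the well on its +x side, 52 mm from the other.
- tube_blue: White upright tube with a blue cap, loose, 113 mm tall, body 29 mm in diameter, cap 34 mm (over the top 20 mm or so), 30 g. Origin: centre of its underside, z up along it. Grip the body below the cap, 75 to 85 mm above the underside, so that the fingertips stay above the well's rim.
- tube_yellow: The same kind of tube with a yellow cap.
- blade: Shutter blade, loose, about 80 g, starts upright in its stand. Metal plate 8 (x) x 40 (y) mm in section and 86 mm long, with a blue grip on top 16 (x) x 40 (y) x 36 mm (from 85 to 121 mm above the tip, which is the total height). Orange band from 28 to 52 mm above the tip. Origin: centre of the lower end (tip); z up along the blade. The same either way round. Grip it by the blue grip across its 16 mm.
- blade_stand: Grey parking stand, fixed, 50 x 70 x 50 mm on a foot 70 x 86 x 6 mm. Origin: centre of its underside. The blade stands in a pocket 11 (x) x 43 (y) mm, 42 mm deep, tip 8 mm above the worktop; axes as the blade's at the start.
- timer: White timer, 60 x 66 x 18 mm, loose bystander; origin at the centre of its underside.
- petri_dish: Closed petri dish, 60 mm across, 13 mm high, loose bystander; origin at the centre of its underside.
- dropper: Small amber dropper bottle with a black cap, 33 mm across, 90 mm tall, loose bystander; origin at the centre of its underside.
Things that resemble listed ones, but are neither listed nor needed, are in the scene too. Leave any pink or red look-alike of the blade alone.

How it is judged:
By the outcome, as a careful person would: the job done as asked, in the order asked, and still so for the second after the job is handed in, while the arm keeps its last pose, push and grip.
It also fails if it takes over 64 s, if anything falls off the work surface, if the arm or the gripper's body presses on something with over 40 N, if the wrist force passes 120 N, or if a joint passes its speed limit or range.

## Working session

There is one attempt and no reset: what is moved stays moved. The work goes in short steps, Python scripts to look and compute and a tool call to move; the robot and the scene stay as the last step left them, time stands still between calls to the robot, and variables do not carry over. Pictures are saved under pics/ and viewed, on a budget of 10 in all, crops included, one or two more only if the job needs it, and the job is handed in when it is done.

Besides the shell and the picture viewer there is one more tool, called after "Request:" by a JSON object that holds its "op" and its "data". servo_tool: Moves the arm, as the interface text tells. Its arguments: {"type":"object","properties":{"moves":{"type":"array","items":{"type":"object","properties":{"travel":{"type":"array","items":{"type":"number"}},"dr":{"type":"array","items":{"type":"number"}}}}},"claw":{"type":"number"},"squeeze":{"type":"number"}},"required":["moves"]}

```bash
mkdir -p pics; ls
python3 - <<'E'
from workcell import manip
import cv2,numpy as np
for n in("scene","top"):
    cv2.imwrite(f"pics/{n}0.png",manip.camera(n)); c=manip.calibration(n)
    print(n,np.round(c["intrinsics"],1).tolist(),np.round(c["distortion"],3),np.round(c["view"],3).tolist())
print(manip.get_obs(),manip.tcp_to_grasp)
E
```

```text
pics
scene [[413.0, 0.0, 317.0], [0.0, 413.0, 196.7], [0.0, 0.0, 1.0]] [-0.03  0.    0.    0.    0.  ] [[0.775, -0.632, -0.003, -0.448], [-0.4, -0.488, -0.776, 0.291], [0.488, 0.603, -0.631, 1.044], [0.0, 0.0, 0.0, 1.0]]
top [[454.9, 0.0, 312.6], [0.0, 454.9, 198.3], [0.0, 0.0, 1.0]] [-0.063  0.     0.     0.     0.   ] [[-0.016, -1.0, 0.003, 0.004], [-0.995, 0.016, -0.098, 0.587], [0.098, -0.005, -0.995, 1.41], [0.0, 0.0, 0.0, 1.0]]
{'clock': 0.1, 'joint_pos': array([-1.36258975,  0.33281058, -0.06471495,  1.46082284,  0.02160272,
        1.34990429, -0.08849641]), 'joint_velocities': array([ 0.0007513 , -0.00312297, -0.00141944, -0.00125653,  0.00118982,
       -0.00088148, -0.00017592]), 'tau': array([ 1.10363831e-03, -6.26740837e+01,  4.87163127e-02, -3.92427278e+01,
        1.61434704e-02,  6.89729219e-03, -7.40445785e-07]), 'position': array([0.14289734, 0.60811361, 0.23061081]), 'ee_rot': array([ 7.83813263e-01,  6.20996279e-01, -4.72729708e-04,  4.08418740e-04]), 'ft_force': array([ 0.07599493, -0.42689549, -0.45803273]), 'torque': array([-0.00734358, -0.04669014,  0.00922809]), 'grip_width': 1.0027177360157882} -0.0187
```

View pics/scene0.png

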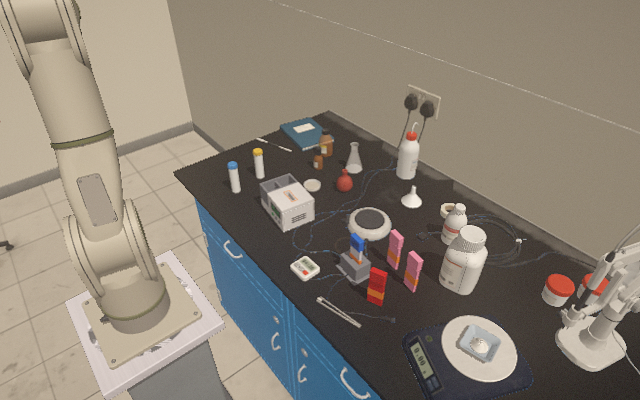

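View pics/top0.png

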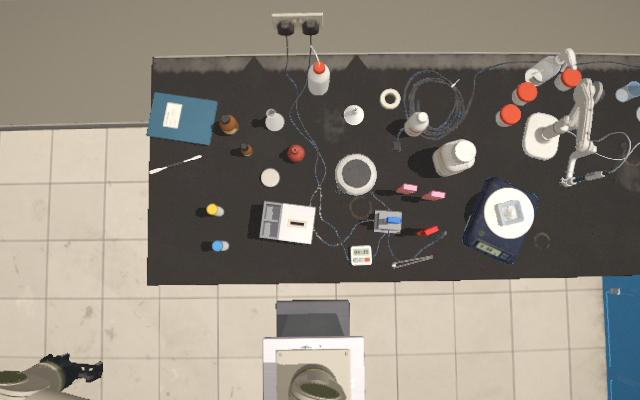

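The candidates are clear. In the scene view the blue-capped tube is at (234,178) and the yellow-capped one at (258,164). The photometer is at (287,202). The blue-gripped blade in its grey stand is at (357,262), while the look-alikes are pink (397,250) and (413,271) and red (377,286). In the top view these are at (221,246), (214,210), (287,223) and (390,222). I'll measure them and confirm with one enlarged crop.

```bash
cat > h.py <<'E'
from workcell import manip
import cv2,numpy as np
def ray(n,uv):
    c=manip.calibration(n);K=np.array(c["intrinsics"]);D=np.array(c["distortion"]);V=np.array(c["view"])
    p=cv2.undistortPoints(np.array([[uv]],float),K,D)[0,0]
    R,t=V[:3,:3],V[:3,3]
    return -R.T@t, R.T@np.array([p[0],p[1],1])
def plane(n,uv,z):
    o,d=ray(n,uv); return o+d*(z-o[2])/d[2]
def tri(uvs,uvt):
    (o,d),(q,e)=ray("scene",uvs),ray("top",uvt)
    s=np.linalg.lstsq(np.c_[d,-e],q-o,rcond=None)[0]
    a,b=o+s[0]*d,q+s[1]*e
    return (a+b)/2,np.linalg.norm(a-b)*1e3
def proj(n,P):
    c=manip.calibration(n);V=np.array(c["view"])
    return cv2.projectPoints(np.array(P,float).reshape(-1,1,3),cv2.Rodrigues(V[:3,:3])[0],V[:3,3],np.array(c["intrinsics"]),np.array(c["distortion"]))[0][:,0]
HSV={"blue":((100,120,80),(125,255,255)),"yellow":((20,140,120),(32,255,255)),"orange":((5,120,100),(19,255,255))}
def blobs(im,col,roi,amin=6):
    x0,y0,x1,y1=roi
    m=cv2.inRange(cv2.cvtColor(im[y0:y1,x0:x1],cv2.COLOR_BGR2HSV),*HSV[col])
    cs,_=cv2.findContours(m,cv2.RETR_EXTERNAL,cv2.CHAIN_APPROX_NONE)
    out=[]
    for c in cs:
        mm=np.zeros_like(m);cv2.drawContours(mm,[c],-1,255,-1)
        M=cv2.moments(mm,True)
        if M["m00"]>=amin:
            r=cv2.minAreaRect(c+np.array([[x0,y0]]))
            out.append(((round(M["m10"]/M["m00"]+x0,2),round(M["m01"]/M["m00"]+y0,2)),int(M["m00"]),np.round(r[1],1).tolist(),round(r[2],1),cv2.boundingRect(c+np.array([[x0,y0]]))))
    return out
E
python3 - <<'E'
from h import *
s,t=cv2.imread("pics/scene0.png"),cv2.imread("pics/top0.png")
for c in HSV:
    print(c,"scene",blobs(s,c,(220,140,380,290)));print(c,"top",blobs(t,c,(200,190,420,260)))
o=np.zeros((600,800,3),np.uint8)
a=cv2.resize(t[185:280,190:456],None,fx=3,fy=3,interpolation=cv2.INTER_CUBIC);o[:285,:798]=a
b=cv2.resize(s[140:295,220:440],None,fx=2,fy=2,interpolation=cv2.INTER_CUBIC);o[288:598,:440]=b
o[288:588,445:795]=cv2.resize(t[195:250,255:319],(350,300),interpolation=cv2.INTER_CUBIC)
cv2.imwrite("pics/c0.png",o)
E
```

```text
blue scene [((235.62, 254.25), 8, [5.1, 1.6], 11.3, (233, 253, 6, 3)), ((224.29, 251.71), 7, [4.4, 1.7], 33.7, (222, 251, 5, 3)), ((252.13, 274.73), 868, [57.6, 27.4], 46.7, (229, 248, 51, 42)), ((228.67, 248.22), 9, [7.1, 1.4], 45.0, (226, 246, 6, 6)), ((224.1, 240.1), 10, [2.7, 4.5], 26.6, (222, 238, 5, 5)), ((357.46, 241.91), 149, [19.1, 11.3], 45.0, (351, 233, 14, 19)), ((223.43, 231.57), 7, [5.0, 2.0], 53.1, (221, 230, 5, 5)), ((231.89, 164.93), 54, [8.0, 7.0], 0.0, (228, 161, 9, 8))]
blue top [((216.61, 245.55), 92, [10.6, 9.9], 45.0, (212, 240, 11, 12)), ((393.62, 219.74), 80, [5.0, 15.0], 90.0, (386, 217, 16, 6))]
yellow scene [((257.15, 151.08), 60, [7.0, 9.0], 90.0, (253, 148, 10, 8)), ((323.17, 145.83), 12, [6.3, 1.5], 14.0, (320, 145, 7, 3))]
yellow top [((211.36, 208.71), 98, [10.0, 11.0], 0.0, (206, 203, 11, 12))]
orange scene [((369.0, 288.45), 11, [5.0, 2.0], 0.0, (367, 287, 6, 3)), ((305.2, 272.2), 15, [3.8, 3.8], 18.4, (303, 270, 5, 5)), ((355.35, 259.0), 37, [14.2, 3.6], 40.6, (350, 253, 12, 12)), ((350.67, 185.33), 9, [2.0, 5.0], 0.0, (350, 183, 3, 6)), ((344.33, 180.28), 79, [8.9, 20.1], 26.6, (339, 169, 12, 21)), ((323.95, 153.94), 189, [12.8, 32.0], 32.0, (314, 140, 19, 30))]
orange top [((367.0, 258.5), 10, [1.0, 4.0], 90.0, (365, 258, 5, 2)), ((418.22, 233.11), 9, [3.0, 2.0], 90.0, (417, 232, 3, 4)), ((404.3, 191.55), 20, [13.2, 1.3], 9.5, (398, 190, 14, 4))]
```

View pics/c0.png

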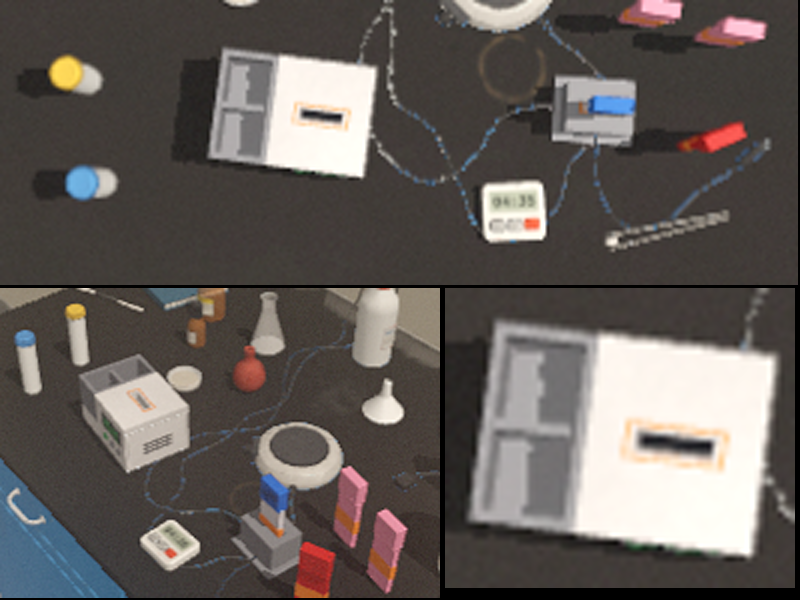

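The crop confirms the plain tubes with a blue and a yellow cap, the photometer with its wells on the left (+y) and its orange-framed slot, and the blue-gripped blade in its stand. The pink and red look-alikes stand apart. Next I compute poses and check them against the known sizes.

Run:
```python
from h import *
t=cv2.imread("pics/top0.png")
z=.09
cr=[(497,322),(777,352),(750,555),(470,522)]
C=[plane("top",((x-445+.5)/5.469-.5+255,(y-288+.5)/5.4545-.5+195),z)[:2] for x,y in cr]
C=np.array(C);print("corners",C.round(4).tolist(),"sides",[round(np.linalg.norm(C[i]-C[(i+1)%4])*1e3) for i in range(4)])
rc=cv2.minAreaRect((C*1000).astype(np.float32));print("rect",rc)
e=(C[0]-C[1])+(C[3]-C[2]);f=(C[0]-C[3])+(C[1]-C[2])
print("yaw y-sides",np.degrees(np.arctan2(-e[0],e[1])),"x-sides",np.degrees(np.arctan2(f[1],f[0])),"centre",C.mean(0))
# slot dark
g=t[212:235,282:316].max(2);m=(g<110).astype(np.uint8)
n,l,st,ce=cv2.connectedComponentsWithStats(m);print(st.tolist(),ce.round(2).tolist())
w=np.clip(200.-g[5:18,3:28],0,None);ys,xs=np.mgrid[5:18,3:28]
k=((w*xs).sum()/w.sum()+282,(w*ys).sum()/w.sum()+212);print("slot px",k,plane("top",k,z))
print("blue",plane("top",(216.61,245.55),.113),tri((231.89,164.93),(216.61,245.55)))
print("yel",plane("top",(211.36,208.71),.113),tri((257.15,151.08),(211.36,208.71)))
print("blade",plane("top",(393.62,219.74),.129),tri((357.46,241.91),(393.62,219.74)))
bl=[((x+.5)/3-.5+190,(y+.5)/3-.5+185) for x,y in [(590,98),(635,97),(634,113),(590,115)]]
print(np.array([plane("top",p,.129)[:2] for p in bl]).round(4).tolist())
```

```text
corners [[0.5754, 0.1414], [0.5562, -0.0133], [0.4445, 0.0034], [0.465, 0.1569]] sides [156, 113, 155, 112]
rect ((510.62738037109375, 71.82513427734375), (156.6643524169922, 112.97789001464844), 82.38963317871094)
yaw y-sides -7.339785274530284 x-sides -8.268243275267473 centre [0.51029475 0.07210655]
[[0, 0, 34, 23, 720], [31, 3, 3, 20, 35], [9, 10, 13, 3, 27]] [[15.78, 10.82], [32.46, 14.63], [14.96, 11.07]]
slot px (np.float64(296.7431229773463), np.float64(223.18385922330097)) [0.50621977 0.04343755 0.09      ]
blue [0.44278006 0.28046701 0.113     ] (array([0.4432708 , 0.28181744, 0.10507588]), np.float64(1.1729581574719155))
yel [0.55220141 0.29645858 0.113     ] (array([0.55294292, 0.29779698, 0.10630211]), np.float64(0.5027987937931551))
blade [ 0.50985098 -0.24213509  0.129     ] (array([ 0.51160621, -0.24568596,  0.11420969]), np.float64(2.6721884373496088))
[[0.5173, -0.2209], [0.5175, -0.2652], [0.5019, -0.2636], [0.5007, -0.2204]]
```

Request:
{"op": "servo_tool", "data": {"moves": [{"travel": [0,0,0],"dr": [0,0,-5.5]},{"travel": [-28.3,34.1,0]},{"travel": [-28.3,34.1,0]},{"travel": [-28.3,34.1,0]},{"travel": [-28.3,34.1,0]},{"travel": [-28.3,34.1,0]},{"travel": [-28.3,34.1,0]},{"travel": [-28.3,34.1,0]},{"travel": [-28.3,34.1,0]},{"travel": [-28.3,34.1,0]},{"travel": [-28.3,34.1,0]},{"travel": [0,0,0]}], "claw": 0, "squeeze": 30}}

```text
$.moves[1]: bad value
```

```bash
cat > go.py <<'E'
# usage: go.py x y z [theta]  -> remaining tool-axis travel (mm), turn (deg)
import sys
from h import *
from scipy.spatial.transform import Rotation as Ro
o=manip.get_obs();R=Ro.from_quat(o["ee_rot"]).as_matrix();th=np.degrees(np.arctan2(R[1,0],R[0,0]))
print("t",round(o["clock"],2),"pos",o["position"].round(4),"theta",th.round(2),"tiltz",R[:,2].round(4),"w",round(o["grip_width"],3),"F",o["ft_force"].round(1),"j",o["joint_pos"].round(2))
a=[float(v) for v in sys.argv[1:]]
if a:
    T=np.radians(a[3] if len(a)>3 else th);d=(np.array(a[:3])-o["position"])*1e3
    Q=np.array([[np.cos(T),np.sin(T),0],[np.sin(T),-np.cos(T),0],[0,0,-1]]) if len(a)>3 else R.T
    print("travel",(Q@d).round(1),"dist",np.linalg.norm(d).round(1),"turn z",(-(a[3]-th)).round(2) if len(a)>3 else "")
E
python3 go.py .443 .282 .061
```

```text
t 0.1 pos [0.1429 0.6081 0.2306] theta 76.78 tiltz [-2.0e-04 -1.2e-03 -1.0e+00] w 1.003 F [ 0.1 -0.4 -0.5] j [-1.36  0.33 -0.06  1.46  0.02  1.35 -0.09]
travel [-248.6  366.7  169.9] dist 474.5 turn z
```

Each row needs both fields.

Request:
{"op": "servo_tool", "data": {"moves": [{"travel": [0,0,0],"dr": [0,0,-5.5]},{"travel": [-28.3,34.1,0],"dr": [0,0,0]},{"travel": [-28.3,34.1,0],"dr": [0,0,0]},{"travel": [-28.3,34.1,0],"dr": [0,0,0]},{"travel": [-28.3,34.1,0],"dr": [0,0,0]},{"travel": [-28.3,34.1,0],"dr": [0,0,0]},{"travel": [-28.3,34.1,0],"dr": [0,0,0]},{"travel": [-28.3,34.1,0],"dr": [0,0,0]},{"travel": [-28.3,34.1,0],"dr": [0,0,0]},{"travel": [-28.3,34.1,0],"dr": [0,0,0]},{"travel": [-28.3,34.1,0],"dr": [0,0,0]},{"travel": [0,0,0],"dr": [0,0,0]}], "claw": 0, "squeeze": 30}}

```text
clock: 1.6
position: [0.445, 0.2788, 0.2311]
ee_rot: [0.755, 0.656, -0.0, 0.001]
ft_force: [0.0, -0.1, -0.2]
grip_width: 1.001
```

```bash
python3 go.py .443 .282 .061
```

```text
t 1.6 pos [0.445  0.2788 0.2311] theta 81.93 tiltz [ 3.0e-04 -1.1e-03 -1.0e+00] w 1.001 F [ 0.  -0.1 -0.2] j [-0.86  0.11  0.23  1.74 -0.02  1.3   0.8 ]
travel [  3.   -2.5 170.1] dist 170.1 turn z
```

Request:
{"op": "servo_tool", "data": {"moves": [{"travel": [3,-2.5,30],"dr": [0,0,0]},{"travel": [0,0,30],"dr": [0,0,0]},{"travel": [0,0,30],"dr": [0,0,0]},{"travel": [0,0,30],"dr": [0,0,0]},{"travel": [0,0,30],"dr": [0,0,0]},{"travel": [0,0,20],"dr": [0,0,0]},{"travel": [0,0,0],"dr": [0,0,0]},{"travel": [0,0,0],"dr": [0,0,0]}]}}

```text
clock: 2.6
position: [0.4408, 0.2862, 0.0621]
ee_rot: [0.753, 0.658, 0.0, -0.0]
ft_force: [0.1, -0.5, 0.1]
grip_width: 0.999
```

Request:
{"op": "servo_tool", "data": {"moves": [{"travel": [0,0,0],"dr": [0,0,0]},{"travel": [0,0,0],"dr": [0,0,0]},{"travel": [0,0,0],"dr": [0,0,0]},{"travel": [0,0,0],"dr": [0,0,0]},{"travel": [0,0,0],"dr": [0,0,0]},{"travel": [0,0,0],"dr": [0,0,0]},{"travel": [0,0,0],"dr": [0,0,0]},{"travel": [0,0,0],"dr": [0,0,0]}], "claw": 1, "squeeze": 30}}

```text
clock: 3.6
position: [0.4407, 0.2855, 0.0613]
ee_rot: [0.753, 0.658, -0.0, -0.0]
ft_force: [-1.0, 0.2, -0.6]
grip_width: 0.334
```

Request:
{"op": "servo_tool", "data": {"moves": [{"travel": [0,0,-20],"dr": [0,0,0]},{"travel": [0,0,-30],"dr": [0,0,0]},{"travel": [0,0,-30],"dr": [0,0,0]},{"travel": [0,0,-30],"dr": [0,0,0]},{"travel": [0,0,-20],"dr": [0,0,0]},{"travel": [0,0,0],"dr": [0,0,0]}]}}

```text
clock: 4.35
position: [0.4415, 0.286, 0.1927]
ee_rot: [0.753, 0.658, 0.001, -0.0]
ft_force: [-0.5, -0.3, -0.7]
grip_width: 0.338
```

```bash
python3 go.py .4908 .1241 .103
```

```text
t 4.35 pos [0.4415 0.286  0.1927] theta 82.28 tiltz [ 0.0022  0.002  -1.    ] w 0.338 F [-0.5 -0.3 -0.7] j [-0.86  0.13  0.22  1.79 -0.03  1.22  0.8 ]
travel [-154.    70.5   89.5] dist 191.5 turn z
```

Request:
{"op": "servo_tool", "data": {"moves": [{"travel": [-22,10,0],"dr": [0,0,0]},{"travel": [-22,10,0],"dr": [0,0,0]},{"travel": [-22,10,0],"dr": [0,0,0]},{"travel": [-22,10,0],"dr": [0,0,0]},{"travel": [-22,10,0],"dr": [0,0,0]},{"travel": [-22,10,0],"dr": [0,0,0]},{"travel": [-22,10,0],"dr": [0,0,0]},{"travel": [0,0,0],"dr": [0,0,0]},{"travel": [0,0,0],"dr": [0,0,0]},{"travel": [0,0,0],"dr": [0,0,0]}]}}

```text
clock: 5.6
position: [0.489, 0.1244, 0.1909]
ee_rot: [0.753, 0.658, -0.0, -0.0]
ft_force: [-0.7, -0.4, 0.9]
grip_width: 0.334
```

```bash
python3 go.py .4908 .1241 .103
python3 - <<'E'
from h import *
s,t=manip.camera("scene"),manip.camera("top")
cv2.imwrite("pics/s1.png",s);cv2.imwrite("pics/t1.png",t)
o=np.zeros((400,800,3),np.uint8)
o[:,:400]=cv2.resize(t[175:275,240:340],(400,400),interpolation=cv2.INTER_CUBIC)
o[:,400:]=cv2.resize(s[130:230,230:330],(400,400),interpolation=cv2.INTER_CUBIC)
cv2.imwrite("pics/c1.png",o)
E
```

```text
t 5.6 pos [0.489  0.1244 0.1909] theta 82.36 tiltz [-5.e-04  1.e-04 -1.e+00] w 0.334 F [-0.7 -0.4  0.9] j [-0.68  0.09  0.36  1.85 -0.03  1.21  1.13]
travel [-0.1  1.8 87.9] dist 88.0 turn z
```

View pics/c1.png

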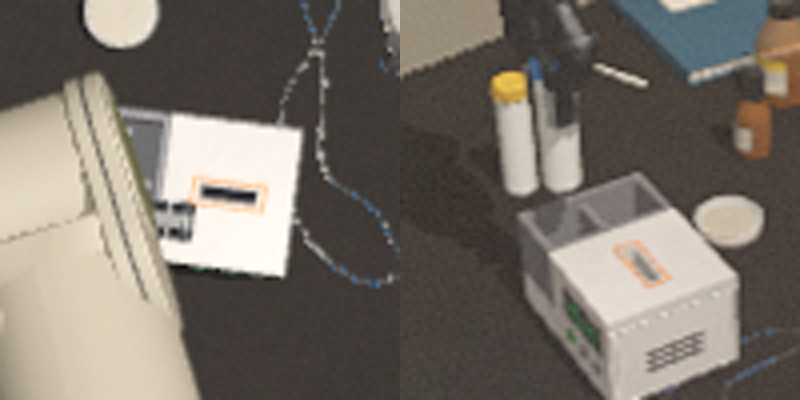

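The crop shows the tube held upright with its bottom at scene pixel (270,176), above the near well. The arm hides part of the top view. A quick projection check, then I lower.

Run:
```python
from h import *
print("exp bottom px",proj("scene",[.489,.1244,.1295]),"well rim",proj("scene",[.4908,.1241,.09]), "far",proj("scene",[.5424,.1171,.09]))
```

```text
exp bottom px [[269.34363685 175.50016886]] well rim [[270.81777565 185.45021996]] far [[285.4097195  180.24530909]]
```

Request:
{"op": "servo_tool", "data": {"moves": [{"travel": [0,1.5,15],"dr": [0,0,0]},{"travel": [0,0,15],"dr": [0,0,0]},{"travel": [0,0,15],"dr": [0,0,0]},{"travel": [0,0,15],"dr": [0,0,0]},{"travel": [0,0,14],"dr": [0,0,0]},{"travel": [0,0,10],"dr": [0,0,0]},{"travel": [0,0,3],"dr": [0,0,0]},{"travel": [0,0,0],"dr": [0,0,0]},{"travel": [0,0,0],"dr": [0,0,0]}]}}

```text
clock: 6.82
position: [0.4912, 0.1234, 0.1048]
ee_rot: [0.753, 0.658, 0.0, 0.0]
ft_force: [-0.5, -0.1, 0.5]
grip_width: 0.334
```

Request:
{"op": "servo_tool", "data": {"moves": [{"travel": [0,0,3],"dr": [0,0,0]},{"travel": [0,0,0],"dr": [0,0,0]},{"travel": [0,0,0],"dr": [0,0,0]}]}}

```text
clock: 7.2
position: [0.4909, 0.1233, 0.1013]
ee_rot: [0.753, 0.658, 0.0, -0.0]
ft_force: [-0.6, -0.4, 0.3]
grip_width: 0.331
```

Request:
{"op": "servo_tool", "data": {"moves": [{"travel": [0,0,0],"dr": [0,0,0]},{"travel": [0,0,0],"dr": [0,0,0]},{"travel": [0,0,0],"dr": [0,0,0]},{"travel": [0,0,0],"dr": [0,0,0]},{"travel": [0,0,0],"dr": [0,0,0]},{"travel": [0,0,0],"dr": [0,0,0]},{"travel": [0,0,-25],"dr": [0,0,0]},{"travel": [0,0,-35],"dr": [0,0,0]},{"travel": [0,0,-35],"dr": [0,0,0]},{"travel": [0,0,-25],"dr": [0,0,0]},{"travel": [0,0,0],"dr": [0,0,0]}], "claw": 0}}

```text
clock: 8.57
position: [0.4919, 0.1236, 0.2231]
ee_rot: [0.753, 0.658, 0.002, 0.0]
ft_force: [-0.5, 1.0, 0.4]
grip_width: 1.003
```

```bash
python3 go.py .5525 .298 .061
```

```text
t 8.57 pos [0.4919 0.1236 0.2231] theta 82.27 tiltz [ 0.0032  0.0017 -1.    ] w 1.003 F [-0.5  1.   0.4] j [-0.68  0.07  0.36  1.8  -0.02  1.28  1.12]
travel [180.6  36.1 162.6] dist 245.7 turn z
```

Request:
{"op": "servo_tool", "data": {"moves": [{"travel": [22.6,4.6,0],"dr": [0,0,0]},{"travel": [22.6,4.6,0],"dr": [0,0,0]},{"travel": [22.6,4.6,0],"dr": [0,0,0]},{"travel": [22.6,4.6,0],"dr": [0,0,0]},{"travel": [22.6,4.6,0],"dr": [0,0,0]},{"travel": [22.6,4.6,0],"dr": [0,0,0]},{"travel": [22.6,4.6,0],"dr": [0,0,0]},{"travel": [22.6,4.6,0],"dr": [0,0,0]},{"travel": [0,0,0],"dr": [0,0,0]},{"travel": [0,0,0],"dr": [0,0,0]},{"travel": [0,0,0],"dr": [0,0,0]}]}}

```text
clock: 9.95
position: [0.5517, 0.2969, 0.2213]
ee_rot: [0.753, 0.658, -0.0, 0.0]
ft_force: [0.1, -0.9, -0.0]
grip_width: 0.997
```

```bash
python3 go.py .5525 .298 .061
```

```text
t 9.95 pos [0.5517 0.2969 0.2213] theta 82.23 tiltz [-1.e-04 -2.e-04 -1.e+00] w 0.997 F [ 0.1 -0.9 -0. ] j [-0.79  0.34  0.29  1.49 -0.1   1.33  0.94]
travel [  1.3   0.6 160.3] dist 160.3 turn z
```

Request:
{"op": "servo_tool", "data": {"moves": [{"travel": [1,0.5,30],"dr": [0,0,0]},{"travel": [0,0,30],"dr": [0,0,0]},{"travel": [0,0,30],"dr": [0,0,0]},{"travel": [0,0,30],"dr": [0,0,0]},{"travel": [0,0,25],"dr": [0,0,0]},{"travel": [0,0,15],"dr": [0,0,0]},{"travel": [0,0,0],"dr": [0,0,0]},{"travel": [0,0,0],"dr": [0,0,0]}]}}

```text
clock: 10.95
position: [0.553, 0.2987, 0.0625]
ee_rot: [0.753, 0.658, 0.001, 0.0]
ft_force: [-0.2, 0.5, 0.8]
grip_width: 1.002
```

Request:
{"op": "servo_tool", "data": {"moves": [{"travel": [0,0,0],"dr": [0,0,0]},{"travel": [0,0,0],"dr": [0,0,0]},{"travel": [0,0,0],"dr": [0,0,0]},{"travel": [0,0,0],"dr": [0,0,0]},{"travel": [0,0,0],"dr": [0,0,0]},{"travel": [0,0,0],"dr": [0,0,0]},{"travel": [0,0,0],"dr": [0,0,0]},{"travel": [0,0,0],"dr": [0,0,0]}], "claw": 1}}

```text
clock: 11.95
position: [0.5524, 0.2985, 0.0614]
ee_rot: [0.753, 0.658, 0.0, -0.0]
ft_force: [0.1, 0.0, 2.4]
grip_width: 0.332
```

Request:
{"op": "servo_tool", "data": {"moves": [{"travel": [0,0,-20],"dr": [0,0,0]},{"travel": [0,0,-30],"dr": [0,0,0]},{"travel": [0,0,-30],"dr": [0,0,0]},{"travel": [0,0,-30],"dr": [0,0,0]},{"travel": [0,0,-25],"dr": [0,0,0]},{"travel": [0,0,0],"dr": [0,0,0]},{"travel": [0,0,0],"dr": [0,0,0]}]}}

```text
clock: 12.82
position: [0.552, 0.2983, 0.1961]
ee_rot: [0.753, 0.658, -0.0, -0.0]
ft_force: [-0.5, -0.0, 0.2]
grip_width: 0.329
```

```bash
python3 go.py .543 .1171 .103
```

```text
t 12.82 pos [0.552  0.2983 0.1961] theta 82.28 tiltz [-4.e-04 -1.e-04 -1.e+00] w 0.329 F [-0.5 -0.   0.2] j [-0.79  0.36  0.28  1.52 -0.1   1.28  0.94]
travel [-180.7   15.5   93.1] dist 203.9 turn z
```

Request:
{"op": "servo_tool", "data": {"moves": [{"travel": [-22.6,5,0],"dr": [0,0,0]},{"travel": [-22.6,5,0],"dr": [0,0,0]},{"travel": [-22.6,5.5,0],"dr": [0,0,0]},{"travel": [-22.6,0,0],"dr": [0,0,0]},{"travel": [-22.6,0,0],"dr": [0,0,0]},{"travel": [-22.6,0,0],"dr": [0,0,0]},{"travel": [-22.6,0,0],"dr": [0,0,0]},{"travel": [-22.5,0,0],"dr": [0,0,0]},{"travel": [0,0,0],"dr": [0,0,0]},{"travel": [0,0,0],"dr": [0,0,0]},{"travel": [0,0,0],"dr": [0,0,0]}]}}

```text
clock: 14.2
position: [0.5433, 0.1182, 0.1962]
ee_rot: [0.753, 0.658, 0.0, -0.0]
ft_force: [0.4, 0.4, -1.0]
grip_width: 0.334
```

```bash
python3 go.py .543 .1171 .102
```

```text
t 14.2 pos [0.5433 0.1182 0.1962] theta 82.36 tiltz [-1.e-04  2.e-04 -1.e+00] w 0.334 F [ 0.4  0.4 -1. ] j [-0.62  0.2   0.37  1.71 -0.08  1.24  1.21]
travel [-1.2 -0.2 94.2] dist 94.2 turn z
```

Request:
{"op": "servo_tool", "data": {"moves": [{"travel": [-1,0,15],"dr": [0,0,0]},{"travel": [0,0,18],"dr": [0,0,0]},{"travel": [0,0,18],"dr": [0,0,0]},{"travel": [0,0,16],"dr": [0,0,0]},{"travel": [0,0,12],"dr": [0,0,0]},{"travel": [0,0,9],"dr": [0,0,0]},{"travel": [0,0,4],"dr": [0,0,0]},{"travel": [0,0,2],"dr": [0,0,0]},{"travel": [0,0,0],"dr": [0,0,0]},{"travel": [0,0,0],"dr": [0,0,0]}]}}

```text
clock: 15.45
position: [0.5435, 0.1164, 0.1026]
ee_rot: [0.753, 0.658, 0.0, 0.0]
ft_force: [-1.3, -0.2, -0.9]
grip_width: 0.328
```

Request:
{"op": "servo_tool", "data": {"moves": [{"travel": [0,0,0],"dr": [0,0,0]},{"travel": [0,0,0],"dr": [0,0,0]},{"travel": [0,0,0],"dr": [0,0,0]},{"travel": [0,0,0],"dr": [0,0,0]},{"travel": [0,0,0],"dr": [0,0,0]},{"travel": [0,0,0],"dr": [0,0,0]},{"travel": [0,0,-25],"dr": [0,0,0]},{"travel": [0,0,-35],"dr": [0,0,0]},{"travel": [0,0,-35],"dr": [0,0,0]},{"travel": [0,0,-35],"dr": [0,0,0]},{"travel": [0,0,0],"dr": [0,0,0]}], "claw": 0}}

```text
clock: 16.82
position: [0.5446, 0.1166, 0.2351]
ee_rot: [0.753, 0.658, 0.002, 0.001]
ft_force: [-1.0, 0.2, -0.4]
grip_width: 0.997
```

```bash
python3 go.py .5095 -.243 .23 0
```

```text
t 16.82 pos [0.5446 0.1166 0.2351] theta 82.27 tiltz [ 0.0046  0.0019 -1.    ] w 0.997 F [-1.   0.2 -0.4] j [-0.62  0.17  0.37  1.66 -0.07  1.31  1.2 ]
travel [-35.1 359.6   5.1] dist 361.3 turn z 82.27
```

Request:
{"op": "servo_tool", "data": {"moves": [{"travel": [-40.1,1.5,0],"dr": [0,0,0]},{"travel": [-40.1,1.5,0],"dr": [0,0,0]},{"travel": [-40.1,1.5,0],"dr": [0,0,0]},{"travel": [-40.1,1.5,0],"dr": [0,0,0]},{"travel": [-40.1,1.5,0],"dr": [0,0,0]},{"travel": [-40.1,1.5,0],"dr": [0,0,0]},{"travel": [-40.1,1.5,0],"dr": [0,0,0]},{"travel": [-40.1,1.5,0],"dr": [0,0,0]},{"travel": [-40.1,1.5,0],"dr": [0,0,0]}]}}

```text
clock: 17.95
position: [0.5076, -0.2442, 0.2314]
ee_rot: [0.753, 0.658, -0.0, -0.0]
ft_force: [0.6, -0.5, -0.4]
grip_width: 0.997
```

Request:
{"op": "servo_tool", "data": {"moves": [{"travel": [0,0,0],"dr": [0,0,10.3]},{"travel": [0,0,0],"dr": [0,0,10.3]},{"travel": [0,0,0],"dr": [0,0,10.3]},{"travel": [0,0,0],"dr": [0,0,10.3]},{"travel": [0,0,0],"dr": [0,0,10.3]},{"travel": [0,0,0],"dr": [0,0,10.3]},{"travel": [0,0,0],"dr": [0,0,10.3]},{"travel": [0,0,0],"dr": [0,0,10.3]},{"travel": [0,0,0],"dr": [0,0,0]},{"travel": [0,0,0],"dr": [0,0,0]}]}}

```text
clock: 19.2
position: [0.508, -0.243, 0.2318]
ee_rot: [1.0, 0.001, -0.0, -0.0]
ft_force: [0.3, 0.6, 0.2]
grip_width: 0.999
```

```bash
python3 go.py .5095 -.243 .098 0
python3 - <<'E'
from h import *
s,t=manip.camera("scene"),manip.camera("top")
cv2.imwrite("pics/s2.png",s);cv2.imwrite("pics/t2.png",t)
o=np.zeros((600,800,3),np.uint8)
o[:300,:]=cv2.resize(t[185:282,200:459],(800,300),interpolation=cv2.INTER_CUBIC)
o[300:,:400]=cv2.resize(s[130:250,230:390],(400,300),interpolation=cv2.INTER_CUBIC)
o[300:,400:]=cv2.resize(s[215:290,310:410],(400,300),interpolation=cv2.INTER_CUBIC)
cv2.imwrite("pics/c2.png",o)
E
```

```text
t 19.2 pos [ 0.508  -0.243   0.2318] theta 0.11 tiltz [-6.e-04  1.e-04 -1.e+00] w 0.999 F [0.3 0.6 0.2] j [-0.34  0.24  0.83  1.66 -0.18  1.32  0.53]
travel [  1.5  -0.  133.8] dist 133.9 turn z 0.11
```

View pics/c2.png

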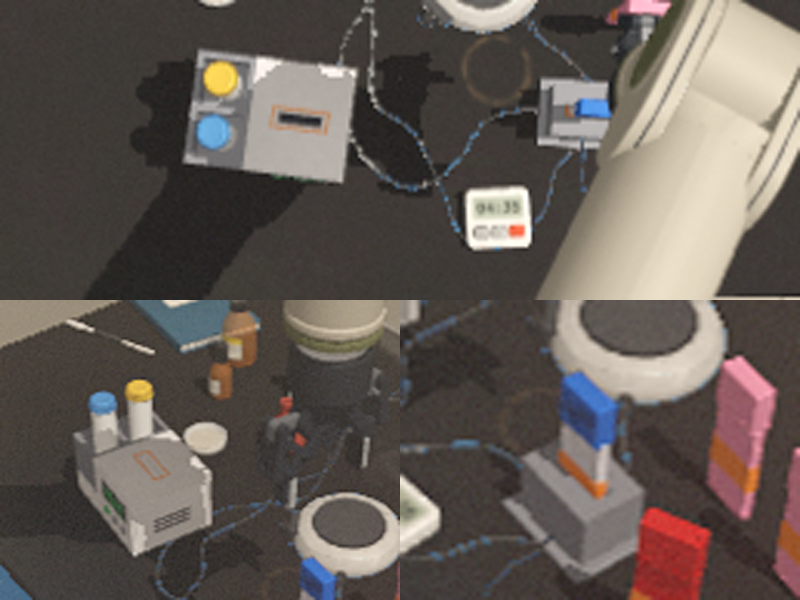

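Both tubes now stand in the wells (caps at (212,132) and (220,78) in the top part), and the blade is still upright in its stand under the gripper. I check where the pink look-alikes and the timer are before I descend.

Run:
```python
from h import *
for n,p,z in(("pink1",(405,189),.12),("pink2",(433,195),.12),("red",(432,230),.12),("timer",(361,256),.018)): print(n,plane("top",p,z).round(3))
s=cv2.imread("pics/s2.png");print(blobs(s,"blue",(340,220,380,270)))
# predicted grip-box corners for (.5095,-.2425)
P=[[.5095+a,-.2425+b,z] for z in(.093,.129) for a in(-.008,.008) for b in(-.02,.02)]
q=proj("scene",P);print(q.round(1).tolist(),q.min(0),q.max(0))
```

```text
pink1 [ 0.601 -0.281  0.12 ]
pink2 [ 0.582 -0.364  0.12 ]
red [ 0.478 -0.357  0.12 ]
timer [ 0.403 -0.155  0.018]
[((357.4, 241.91), 152, [18.9, 11.6], 41.2, (350, 233, 15, 19))]
[[358.1, 253.1], [347.7, 244.5], [362.5, 250.2], [352.1, 241.8], [359.0, 243.3], [348.3, 234.8], [363.5, 240.5], [352.8, 232.1]] [347.6959268  232.06807197] [363.4829871  253.07775473]
```

Request:
{"op": "servo_tool", "data": {"moves": [{"travel": [3,2,25],"dr": [0,0,0]},{"travel": [0,0,25],"dr": [0,0,0]},{"travel": [0,0,25],"dr": [0,0,0]},{"travel": [0,0,25],"dr": [0,0,0]},{"travel": [0,0,25],"dr": [0,0,0]},{"travel": [0,0,14],"dr": [0,0,0]},{"travel": [0,0,0],"dr": [0,0,0]},{"travel": [0,0,0],"dr": [0,0,0]},{"travel": [0,0,0],"dr": [0,0,0]}]}}

```text
clock: 20.42
position: [0.5117, -0.2454, 0.0942]
ee_rot: [1.0, -0.001, 0.001, 0.0]
ft_force: [-0.3, -0.0, -0.9]
grip_width: 1.0
```

Request:
{"op": "servo_tool", "data": {"moves": [{"travel": [0,0,0],"dr": [0,0,0]},{"travel": [0,0,0],"dr": [0,0,0]},{"travel": [0,0,0],"dr": [0,0,0]},{"travel": [0,0,0],"dr": [0,0,0]},{"travel": [0,0,0],"dr": [0,0,0]},{"travel": [0,0,0],"dr": [0,0,0]},{"travel": [0,0,0],"dr": [0,0,0]},{"travel": [0,0,0],"dr": [0,0,0]},{"travel": [0,0,0],"dr": [0,0,0]},{"travel": [0,0,0],"dr": [0,0,0]}], "claw": 1, "squeeze": 60}}

```text
clock: 21.68
position: [0.5114, -0.2451, 0.0934]
ee_rot: [1.0, -0.001, 0.0, 0.0]
ft_force: [3.3, -0.2, 2.4]
grip_width: 0.175
```

```bash
python3 go.py
python3 - <<'E'
from h import *
s=manip.camera("scene");cv2.imwrite("pics/s3.png",s);print(blobs(s,"blue",(340,220,380,270)))
E
```

```text
t 21.68 pos [ 0.5114 -0.2451  0.0934] theta -0.12 tiltz [ 6.e-04 -0.e+00 -1.e+00] w 0.175 F [ 3.3 -0.2  2.4] j [-0.27  0.4   0.77  1.81 -0.32  1.06  0.62]
[((360.38, 243.96), 79, [14.0, 6.0], 90.0, (358, 237, 7, 15))]
```

Request:
{"op": "servo_tool", "data": {"moves": [{"travel": [0,0,-8],"dr": [0,0,0]},{"travel": [0,0,-12],"dr": [0,0,0]},{"travel": [0,0,-15],"dr": [0,0,0]},{"travel": [0,0,-15],"dr": [0,0,0]},{"travel": [0,0,-25],"dr": [0,0,0]},{"travel": [0,0,-30],"dr": [0,0,0]},{"travel": [0,0,-25],"dr": [0,0,0]},{"travel": [0,0,-10],"dr": [0,0,0]},{"travel": [0,0,0],"dr": [0,0,0]},{"travel": [0,0,0],"dr": [0,0,0]}]}}

```text
clock: 22.98
position: [0.5105, -0.2449, 0.2321]
ee_rot: [1.0, -0.001, -0.001, -0.0]
ft_force: [0.1, -0.6, -0.7]
grip_width: 0.174
```

```bash
python3 go.py .506 .0435 .235 -7.7
python3 - <<'E'
from h import *
s,t=manip.camera("scene"),manip.camera("top")
cv2.imwrite("pics/s4.png",s);cv2.imwrite("pics/t4.png",t)
# slot in the clean first pictures: orange frame corners, both views, saved big
a=cv2.imread("pics/scene0.png");b=cv2.imread("pics/t2.png")
o=np.zeros((500,800,3),np.uint8)
o[:,:400]=cv2.resize(s[190:290,330:410],(400,500),interpolation=cv2.INTER_CUBIC)
o[:200,400:]=cv2.resize(b[213:233,278:318],(400,200),interpolation=cv2.INTER_CUBIC)
o[200:,400:]=cv2.resize(a[185:215,270:310],(400,300),interpolation=cv2.INTER_CUBIC)
cv2.imwrite("pics/c4.png",o)
E
```

```text
t 22.98 pos [ 0.5105 -0.2449  0.2321] theta -0.12 tiltz [-1.9e-03  5.0e-04 -1.0e+00] w 0.174 F [ 0.1 -0.6 -0.7] j [-0.34  0.25  0.84  1.66 -0.19  1.32  0.53]
travel [ -43.1 -285.2   -2.9] dist 288.4 turn z 7.58
```

View pics/c4.png

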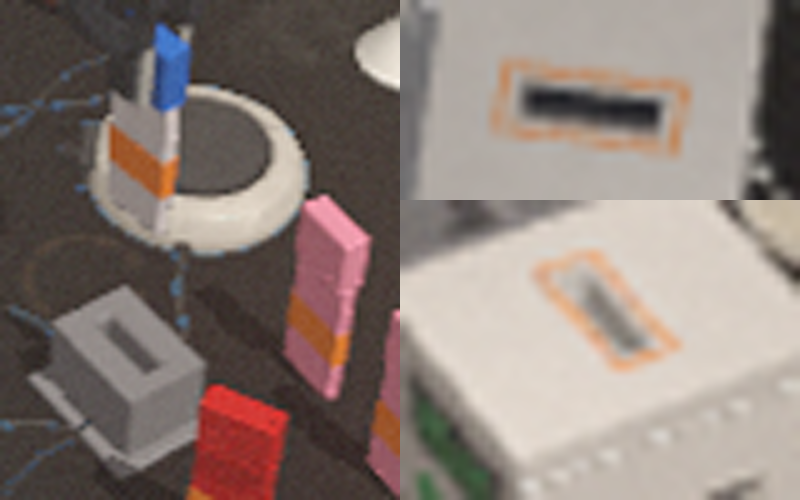

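The blade is out of its stand and hangs straight in the left crop. On the right is the slot frame: top view centre about (296.7,223.3), scene centre about (290.4,195.3). I now derive the slot pose from the frame and the blade's offset in the grip.

Run:
```python
from h import *
tf=[(103,60),(290,85),(280,157),(93,132)];sf=[(197,48),(280,145),(220,170),(135,68)]
T=[((x+.5)/10-.5+278,(y+.5)/10-.5+213) for x,y in tf];S=[((x+.5)/10-.5+270,(y+.5)/10-.5+185) for x,y in sf]
for n,Q in(("top",T),("scene",S)):
    W=np.array([plane(n,q,.09)[:2] for q in Q]);print(n,"centre",W.mean(0).round(4),"sides",[round(np.linalg.norm(W[i]-W[(i+1)%4])*1e3,1) for i in range(4)])
    e=(W[0]-W[1])+(W[3]-W[2]) if n=="top" else (W[0]-W[1])+(W[3]-W[2])
    print(" long-axis yaw",np.degrees(np.arctan2(-e[0],e[1])).round(2))
print("tri",tri(np.mean(S,0),np.mean(T,0)))
# predicted blade corners if centred on TCP (yaw -.1)
c=np.array([.5105,-.2449]);tip=.2321-.0854
P=[[c[0]+a,c[1]+b,z] for z in(tip,) for a in(-.004,.004) for b in(-.02,.02)]+[[c[0]-.004,c[1]+b,tip+h] for h in (28/1e3,52/1e3) for b in(-.02,.02)]
q=(proj("scene",P)-[330,190]+.5)*5-.5;print(q.round(0).tolist())
```

```text
top centre [0.5056 0.0436] sides [np.float64(56.9), np.float64(21.9), np.float64(56.8), np.float64(21.9)]
 long-axis yaw -8.53
scene centre [0.5092 0.0454] sides [np.float64(55.1), np.float64(21.2), np.float64(57.2), np.float64(21.2)]
 long-axis yaw -9.06
tri (array([0.50635097, 0.04290757, 0.0925925 ]), np.float64(2.1360267728302555))
[[159.0, 242.0], [105.0, 200.0], [171.0, 235.0], [117.0, 193.0], [163.0, 202.0], [108.0, 159.0], [166.0, 166.0], [110.0, 124.0]]
```

Request:
{"op": "servo_tool", "data": {"moves": [{"travel": [0,0,0],"dr": [0,0,8.2]},{"travel": [-5.6,-35.7,0],"dr": [0,0,0]},{"travel": [-5.6,-35.7,0],"dr": [0,0,0]},{"travel": [-5.6,-35.7,0],"dr": [0,0,0]},{"travel": [-5.6,-35.7,0],"dr": [0,0,0]},{"travel": [-5.6,-35.7,0],"dr": [0,0,0]},{"travel": [-5.6,-35.7,0],"dr": [0,0,0]},{"travel": [-5.6,-35.7,0],"dr": [0,0,0]},{"travel": [-5.6,-35.7,0],"dr": [0,0,0]},{"travel": [0,0,15],"dr": [0,0,0]},{"travel": [0,0,17],"dr": [0,0,0]},{"travel": [0,0,0],"dr": [0,0,0]}]}}

```text
clock: 24.58
position: [0.5071, 0.0425, 0.1995]
ee_rot: [0.997, -0.074, -0.001, 0.001]
ft_force: [0.3, 0.4, -0.0]
grip_width: 0.177
```

Request:
{"op": "servo_tool", "data": {"moves": [{"travel": [0,0,0],"dr": [0,0,0]},{"travel": [0,0,0],"dr": [0,0,0]},{"travel": [0,0,0],"dr": [0,0,0]}]}}

```text
clock: 24.95
position: [0.5084, 0.0438, 0.2017]
ee_rot: [0.997, -0.073, 0.0, -0.0]
ft_force: [0.2, 0.4, -0.4]
grip_width: 0.178
```

```bash
python3 go.py .507 .044 .2 -8.3
python3 - <<'E'
from h import *
s,t=manip.camera("scene"),manip.camera("top")
cv2.imwrite("pics/s5.png",s);cv2.imwrite("pics/t5.png",t)
o=np.zeros((600,800,3),np.uint8)
o[:,:500]=cv2.resize(s[150:210,265:315],(500,600),interpolation=cv2.INTER_CUBIC)
o[:300,500:]=cv2.resize(t[193:253,267:327],(300,300),interpolation=cv2.INTER_CUBIC)
cv2.imwrite("pics/c5.png",o)
E
```

```text
t 24.95 pos [0.5084 0.0438 0.2017] theta -8.34 tiltz [ 7.e-04  4.e-04 -1.e+00] w 0.178 F [ 0.2  0.4 -0.4] j [-0.79  0.09  0.66  1.83 -0.06  1.23 -0.26]
travel [-1.4 -0.   1.7] dist 2.2 turn z -0.04
```

View pics/c5.png

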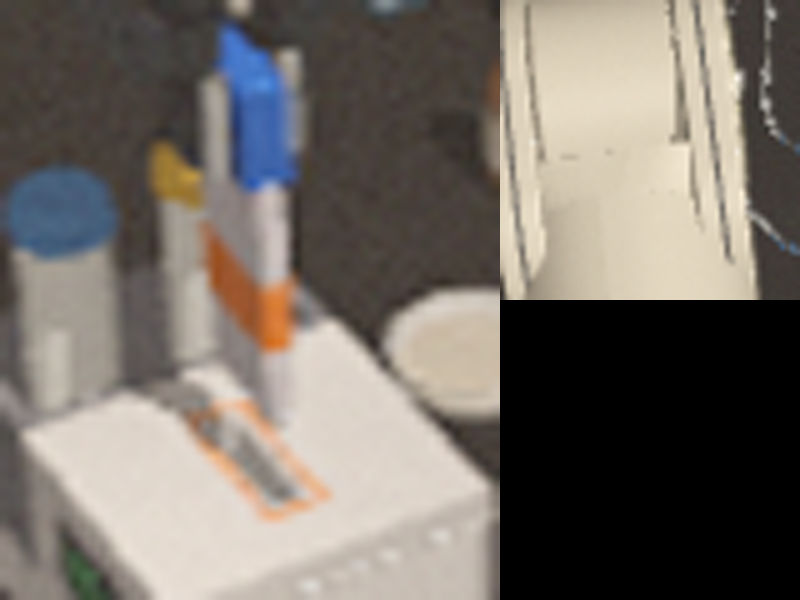

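The crop shows the blade upright over the slot, with its tip at about (275,418). The slot frame corners are at (250,402), (328,493) and (270,520). The arm hides the top view here, so I compare the blade with the slot in the same scene view, which cancels camera bias.

Run:
```python
from h import *
s=cv2.imread("pics/s5.png")[150:210,265:315];u=cv2.resize(s,None,fx=10,fy=10,interpolation=cv2.INTER_CUBIC)
hsv=cv2.cvtColor(u,cv2.COLOR_BGR2HSV)
m=cv2.inRange(hsv,(3,140,100),(20,255,255));m[360:]=0;m[:, :200]=0;m[:200]=0
ys,xs=np.where(m);print("band cols",xs.min(),xs.max())
for x in range(205,300,8):
    y=ys[xs==x]
    if len(y):print(x,y.min(),y.max(),end=" | ")
b=cv2.inRange(hsv,(100,120,60),(125,255,255));b[:, :200]=0;b[210:]=0;yb,xb=np.where(b);print("\nblue cols",xb.min(),xb.max(),"rows",yb.min(),yb.max())
def pr(P): return ((proj("scene",P)-[265,150]+.5)*10-.5).round(0).tolist()
def box(c,th,hx,hy,zs):
    T=np.radians(th);X=np.array([np.cos(T),np.sin(T)]);Y=np.array([-np.sin(T),np.cos(T)])
    return [[*(c+a*hx*X+b_*hy*Y),z] for z in zs for a,b_ in((-1,1),(-1,-1),(1,-1))]
c=np.array([.5084,.0438]);tip=.2017-.0854
print("pred band (-x+y,-x-y,+x-y) bottom/top",pr(box(c,-8.3,.004,.02,(tip+.028,tip+.052))))
print("pred tip",pr(box(c,-8.3,.004,.02,(tip,))),"grip",pr(box(c,-8.3,.008,.02,(tip+.085,tip+.121))))
for cc in((.5056,.0436),(.507,.0442),(.5092,.0454)):
    print("slot frame at",cc,pr(box(np.array(cc),-8.3,.0107,.0283,(.09,))),pr(box(np.array(cc),-8.3,-.0107,-.0283,(.09,)))[0:1])
    f=cc
```

```text
band cols 208 292
213 240 286 | 221 246 294 | 229 257 306 | 237 267 314 | 245 278 327 | 253 286 333 | 261 291 344 | 269 292 349 | 277 290 348 | 285 288 345 | 
blue cols 217 294 rows 25 188
pred band (-x+y,-x-y,+x-y) bottom/top [[208.0, 288.0], [270.0, 358.0], [294.0, 349.0], [203.0, 223.0], [267.0, 292.0], [291.0, 284.0]]
pred tip [[212.0, 362.0], [274.0, 432.0], [298.0, 424.0]] grip [[185.0, 135.0], [250.0, 204.0], [299.0, 187.0], [179.0, 31.0], [244.0, 98.0], [294.0, 82.0]]
slot frame at (0.5056, 0.0436) [[178.0, 426.0], [264.0, 527.0], [327.0, 504.0]] [[327.0, 504.0]]
slot frame at (0.507, 0.0442) [[181.0, 424.0], [267.0, 524.0], [329.0, 501.0]] [[329.0, 501.0]]
slot frame at (0.5092, 0.0454) [[184.0, 419.0], [270.0, 519.0], [333.0, 496.0]] [[333.0, 496.0]]
```

Request:
{"op": "servo_tool", "data": {"moves": [{"travel": [0,0,8],"dr": [0,0,0]},{"travel": [0,0,8],"dr": [0,0,0]},{"travel": [0,0,6],"dr": [0,0,0]},{"travel": [0,0,0],"dr": [0,0,0]},{"travel": [0,0,0],"dr": [0,0,0]},{"travel": [0,0,0],"dr": [0,0,0]}]}}

```text
clock: 25.8
position: [0.5083, 0.0439, 0.1795]
ee_rot: [0.997, -0.073, 0.0, -0.0]
ft_force: [1.1, 0.3, -0.4]
grip_width: 0.178
```

```bash
python3 go.py .5084 .0438 .135 -8.3
python3 - <<'E'
from h import *
s=manip.camera("scene");cv2.imwrite("pics/s6.png",s)
cv2.imwrite("pics/c6.png",cv2.resize(s[160:210,270:310],None,fx=12,fy=12,interpolation=cv2.INTER_CUBIC))
E
```

```text
t 25.8 pos [0.5083 0.0439 0.1795] theta -8.32 tiltz [ 4.e-04  2.e-04 -1.e+00] w 0.178 F [ 1.1  0.3 -0.4] j [-0.78  0.12  0.66  1.86 -0.08  1.19 -0.25]
travel [ 0.1  0.1 44.5] dist 44.5 turn z -0.02
```

View pics/c6.png

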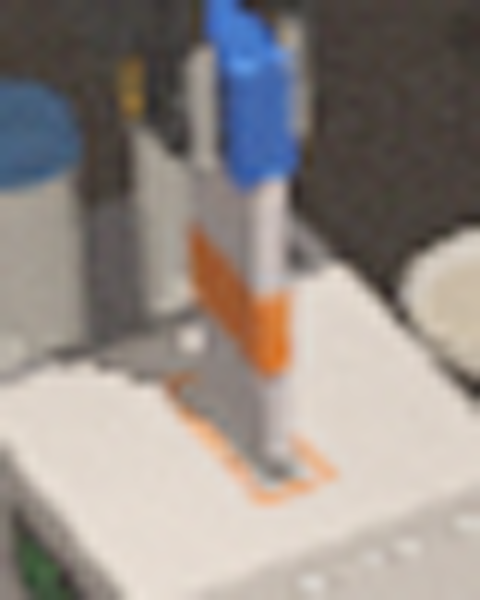

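The tip is about 4 mm above the mouth, with its front end near (271,455); the slot's near end is around (285,469). I'll quantify the offset with subpixel centroids: the orange band against its projection, and the slot frame against its projection.

Run:
```python
from h import *
def box(c,th,hx,hy,zs):
    T=np.radians(th);X=np.array([np.cos(T),np.sin(T)]);Y=np.array([-np.sin(T),np.cos(T)])
    return np.array([[*(np.array(c)+a*hx*X+b_*hy*Y),z] for z in zs for a,b_ in((-1,1),(-1,-1),(1,-1),(1,1))])
def sat(im,roi):
    x0,y0,x1,y1=roi;u=cv2.resize(im[y0:y1,x0:x1],None,fx=10,fy=10,interpolation=cv2.INTER_CUBIC).astype(float)
    return u[...,2]-u[...,0]   # red-blue
def cen(m,roi):
    M=cv2.moments(m.astype(np.uint8),True);return np.array([(M["m10"]/M["m00"]+.5)/10-.5+roi[0],(M["m01"]/M["m00"]+.5)/10-.5+roi[1]]),M["m00"]/100
def cpoly(P):
    h=cv2.convexHull(proj("scene",P).astype(np.float32));M=cv2.moments(h);return np.array([M["m10"]/M["m00"],M["m01"]/M["m00"]]),M["m00"]
J=lambda z:np.c_[(proj("scene",[.509,.044,z])-proj("scene",[.508,.044,z]))[0],(proj("scene",[.508,.045,z])-proj("scene",[.508,.044,z]))[0]]
for f,c,z,roi in(("s5",(.5084,.0438),.2017,(283,170,297,186)),("s6",(.5083,.0439),.1795,(284,177,297,193))):
    d=sat(cv2.imread(f"pics/{f}.png"),roi);m=d>60
    o,A=cen(m,roi);p,B=cpoly(box(c,-8.3,.004,.02,(z-.0854+.028,z-.0854+.052)))
    print(f,"band obs",o.round(2),A,"pred",p.round(2),round(B,1),"world shift mm (at fixed height)",np.linalg.solve(J(.15),o-p).round(2))
roi=(281,187,301,204);d=sat(cv2.imread("pics/scene0.png"),roi)
for th in(35,50,65):
    m=(d>th).astype(np.uint8);cs,_=cv2.findContours(m,cv2.RETR_EXTERNAL,cv2.CHAIN_APPROX_NONE);c=max(cs,key=cv2.contourArea)
    h=cv2.convexHull(np.vstack([k for k in cs if len(k)>20]));M=cv2.moments(h)
    o=np.array([(M["m10"]/M["m00"]+.5)/10-.5+roi[0],(M["m01"]/M["m00"]+.5)/10-.5+roi[1]])
    p=proj("scene",[.508,.044,.09])[0];print("frame",o.round(2),"slot",(np.array([.508,.044])*1e3+np.linalg.solve(J(.09),o-p)).round(2))
```

```text
s5 band obs [289.55 179.18] 57.11 pred [289.48 178.19] 76.6 world shift mm (at fixed height) [-2.73 -4.07]
s6 band obs [289.66 185.41] 53.83 pred [289.77 184.16] 74.7 world shift mm (at fixed height) [-3.92 -4.81]
frame [290.09 195.56] slot [507.78  44.61]
frame [290.12 195.56] slot [507.85  44.54]
frame [290.16 195.58] slot [507.88  44.35]
```

Run:
```python
from h import *
from itertools import product
def box(c,th,hx,hy,zs):
    T=np.radians(th);X=np.array([np.cos(T),np.sin(T)]);Y=np.array([-np.sin(T),np.cos(T)])
    return np.array([[*(np.array(c)+a*hx*X+b_*hy*Y),z] for z in zs for a,b_ in((-1,1),(-1,-1),(1,-1),(1,1))])
J=lambda z:np.c_[(proj("scene",[.509,.044,z])-proj("scene",[.508,.044,z]))[0],(proj("scene",[.508,.045,z])-proj("scene",[.508,.044,z]))[0]]
for f,c,z,roi in(("s5",(.5084,.0438),.2017,(282,168,298,188)),("s6",(.5083,.0439),.1795,(283,175,298,194))):
    x0,y0,x1,y1=roi;u=cv2.resize(cv2.imread(f"pics/{f}.png")[y0:y1,x0:x1],None,fx=10,fy=10,interpolation=cv2.INTER_CUBIC)
    h=cv2.cvtColor(u,cv2.COLOR_BGR2HSV)
    P=box(c,-8.3,.004,.02,(z-.0854+.028,z-.0854+.052));q=proj("scene",P)
    hull=cv2.convexHull(q.astype(np.float32));M=cv2.moments(hull);p=np.array([M["m10"]/M["m00"],M["m01"]/M["m00"]])
    for S in(80,105,130):
        m=((h[...,0]<22)&(h[...,1]>S)&(h[...,2]>70)).astype(np.uint8)
        n,l,st,ce=cv2.connectedComponentsWithStats(m);k=1+st[1:,4].argmax();o=(ce[k]+.5)/10-.5+[x0,y0]
        b=st[k];bb=[(b[0]+.5)/10-.5+x0,(b[1]+.5)/10-.5+y0,(b[0]+b[2]-.5)/10-.5+x0,(b[1]+b[3]-.5)/10-.5+y0]
        print(f,S,"obs",o.round(2),st[k,4]/100,"pred",p.round(2),round(M["m00"],1),"bbox",np.round(bb,1),"pred",q.min(0).round(1),q.max(0).round(1),"shift",np.linalg.solve(J(z-.045),o-p).round(2))
```

```text
s5 80 obs [289.6  179.17] 62.06 pred [289.48 178.19] 76.6 bbox [284.6 171.8 294.6 184.8] pred [284.9 171.1] [294.  185.3] shift [-2.58 -4.15]
s5 105 obs [289.67 179.37] 53.2 pred [289.48 178.19] 76.6 bbox [285.  172.4 294.4 184.6] pred [284.9 171.1] [294.  185.3] shift [-3.02 -5.1 ]
s5 130 obs [289.64 179.57] 44.51 pred [289.48 178.19] 76.6 bbox [285.4 173.4 293.8 184.6] pred [284.9 171.1] [294.  185.3] shift [-3.66 -5.82]
s6 80 obs [289.57 185.16] 56.59 pred [289.77 184.16] 74.7 bbox [285.2 178.4 293.8 191. ] pred [285.2 177.1] [294.2 191.3] shift [-3.37 -3.62]
s6 105 obs [289.61 185.24] 49.12 pred [289.77 184.16] 74.7 bbox [285.4 178.8 293.6 190.8] pred [285.2 177.1] [294.2 191.3] shift [-3.51 -4.03]
s6 130 obs [289.65 185.33] 41.76 pred [289.77 184.16] 74.7 bbox [285.6 179.  293.4 190.6] pred [285.2 177.1] [294.2 191.3] shift [-3.66 -4.43]
```

Run:
```python
from h import *
def box(c,th,hx,hy,zs):
    T=np.radians(th);X=np.array([np.cos(T),np.sin(T)]);Y=np.array([-np.sin(T),np.cos(T)])
    return np.array([[*(np.array(c)+a*hx*X+b_*hy*Y),z] for z in zs for a,b_ in((-1,1),(-1,-1),(1,-1))])
J=lambda z:np.c_[(proj("scene",[.509,.044,z])-proj("scene",[.508,.044,z]))[0],(proj("scene",[.508,.045,z])-proj("scene",[.508,.044,z]))[0]]
print(J(.12).round(3).tolist(), "dz",(proj("scene",[.508,.044,.121])-proj("scene",[.508,.044,.12])).round(3))
for f,c,z,o in(("s5",(.5084,.0438),.2017,(289.6,179.17)),("s6",(.5083,.0439),.1795,(289.57,185.16))):
    q=proj("scene",box(c,-8.3,.004,.02,(z-.0854+.028,z-.0854+.052)))[[0,1,2,5,4,3]].astype(np.float32)
    M=cv2.moments(q.reshape(-1,1,2));p=np.array([M["m10"],M["m01"]])/M["m00"]
    print(f,"pred",p.round(2),round(M["m00"],1),"obs",o,"shift",np.linalg.solve(J(z-.045),np.array(o)-p).round(2))
```

```text
[[0.268, -0.196], [-0.129, -0.158]] dz [[-0.015 -0.262]]
s5 pred [289.56 179.49] 54.8 obs (289.6, 179.17) shift [1.05 1.22]
s6 pred [289.84 185.47] 52.9 obs (289.57, 185.16) shift [0.28 1.76]
```

The estimates agree to within about 1 mm (blade ≈ (509,45), slot ≈ (508–509,44.5–45)), which the bevelled lip can take. I lower gently and watch the force.

Request:
{"op": "servo_tool", "data": {"moves": [{"travel": [-0.3,0.4,2],"dr": [0,0,0]},{"travel": [0,0,2],"dr": [0,0,0]},{"travel": [0,0,1.5],"dr": [0,0,0]},{"travel": [0,0,0],"dr": [0,0,0]},{"travel": [0,0,0],"dr": [0,0,0]}]}}

```text
clock: 26.48
position: [0.5078, 0.0436, 0.1738]
ee_rot: [0.997, -0.073, -0.0, -0.0]
ft_force: [-1.2, 0.1, -0.8]
grip_width: 0.18
```

Request:
{"op": "servo_tool", "data": {"moves": [{"travel": [0,0,1],"dr": [0,0,0]},{"travel": [0,0,1],"dr": [0,0,0]},{"travel": [0,0,0],"dr": [0,0,0]},{"travel": [0,0,0],"dr": [0,0,0]}]}}

```text
clock: 26.98
position: [0.5077, 0.0436, 0.1718]
ee_rot: [0.997, -0.073, -0.0, -0.0]
ft_force: [-0.5, 0.0, -1.3]
grip_width: 0.181
```

Request:
{"op": "servo_tool", "data": {"moves": [{"travel": [0,0,1],"dr": [0,0,0]},{"travel": [0,0,1],"dr": [0,0,0]},{"travel": [0,0,1],"dr": [0,0,0]},{"travel": [0,0,0],"dr": [0,0,0]},{"travel": [0,0,0],"dr": [0,0,0]}]}}

```text
clock: 27.6
position: [0.5078, 0.0436, 0.1688]
ee_rot: [0.997, -0.073, -0.0, -0.0]
ft_force: [0.5, 0.4, -1.2]
grip_width: 0.177
```

Request:
{"op": "servo_tool", "data": {"moves": [{"travel": [0,0,1],"dr": [0,0,0]},{"travel": [0,0,1],"dr": [0,0,0]},{"travel": [0,0,1],"dr": [0,0,0]},{"travel": [0,0,0],"dr": [0,0,0]},{"travel": [0,0,0],"dr": [0,0,0]}]}}

```text
clock: 28.22
position: [0.5077, 0.0436, 0.1657]
ee_rot: [0.997, -0.073, -0.0, -0.0]
ft_force: [0.0, -0.3, -0.6]
grip_width: 0.175
```

Request:
{"op": "servo_tool", "data": {"moves": [{"travel": [0,0,2],"dr": [0,0,0]},{"travel": [0,0,2],"dr": [0,0,0]},{"travel": [0,0,2],"dr": [0,0,0]},{"travel": [0,0,2],"dr": [0,0,0]},{"travel": [0,0,2],"dr": [0,0,0]},{"travel": [0,0,0],"dr": [0,0,0]}]}}

```text
clock: 28.98
position: [0.5077, 0.0436, 0.1556]
ee_rot: [0.997, -0.073, -0.0, 0.0]
ft_force: [0.2, -0.2, -1.0]
grip_width: 0.181
```

Request:
{"op": "servo_tool", "data": {"moves": [{"travel": [0,0,2],"dr": [0,0,0]},{"travel": [0,0,2],"dr": [0,0,0]},{"travel": [0,0,2],"dr": [0,0,0]},{"travel": [0,0,2],"dr": [0,0,0]},{"travel": [0,0,2],"dr": [0,0,0]},{"travel": [0,0,0],"dr": [0,0,0]}]}}

```text
clock: 29.72
position: [0.5077, 0.0436, 0.1456]
ee_rot: [0.997, -0.073, -0.0, 0.0]
ft_force: [-0.2, -0.7, -0.7]
grip_width: 0.182
```

Request:
{"op": "servo_tool", "data": {"moves": [{"travel": [0,0,2],"dr": [0,0,0]},{"travel": [0,0,2],"dr": [0,0,0]},{"travel": [0,0,2],"dr": [0,0,0]},{"travel": [0,0,2],"dr": [0,0,0]},{"travel": [0,0,2],"dr": [0,0,0]},{"travel": [0,0,0],"dr": [0,0,0]},{"travel": [0,0,0],"dr": [0,0,0]}]}}

```text
clock: 30.6
position: [0.5078, 0.0436, 0.1358]
ee_rot: [0.997, -0.073, -0.0, -0.0]
ft_force: [0.0, 0.3, -0.9]
grip_width: 0.18
```

```bash
python3 go.py
python3 - <<'E'
from h import *
s=manip.camera("scene");t=manip.camera("top");cv2.imwrite("pics/s7.png",s)
o=np.zeros((600,800,3),np.uint8)
o[:,:480]=cv2.resize(s[155:215,262:310],(480,600),interpolation=cv2.INTER_CUBIC)
o[:300,480:]=cv2.resize(s[140:290,220:380],(320,300));o[300:550,480:]=cv2.resize(t[120:280,200:405],(320,250))
cv2.imwrite("pics/c7.png",o)
E
```

```text
t 30.6 pos [0.5078 0.0436 0.1358] theta -8.32 tiltz [-0.e+00  1.e-04 -1.e+00] w 0.18 F [ 0.   0.3 -0.9] j [-0.77  0.17  0.65  1.91 -0.12  1.1  -0.21]
```

View pics/c7.png

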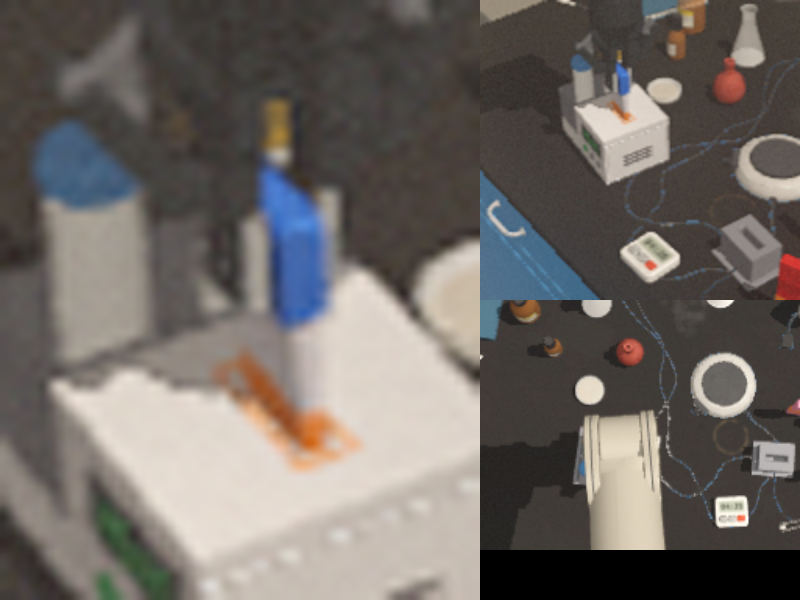

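The blade is through the slot. The band's upper part shows above the mouth (orange from about row 415 to 445, roughly 12 mm of its 24 mm). Both capped tubes are upright, the stand is empty, and the timer, dish and dropper are where they were. I hand in while still holding the blade.

```bash
python3 -c "
from workcell import manip
print(manip.hand_in())"
```

```text
the job is handed in; nothing more can be done
None
```

The photometer is set up for the dark reading. I handed it in at about 31 s of the 64 s allowed, with the gripper still holding the blade; no verdict is reported.

- **Tubes:** Blue went into the near well and yellow into the far one, both before I touched the blade. Both were upright in the later pictures, though in the last one the gripper partly hides the yellow tube.
- **Blade:** I took it from the stand by the blue grip and lowered it straight through the slot. The wrist force stayed around 1 N all the way down. From the arm's height, the tip is about 40 mm below the slot's mouth. In the last scene picture about 12 mm of the 24 mm orange band shows above it.
- **Bystanders:** The timer, petri dish and dropper showed no visible movement in the last pictures. I did not approach the pink and red look-alikes.

**Checks that disagreed:** The two cameras put the slot's centre 2 to 4 mm apart. The arm hid the slot in the top view during the approach. So I aligned the blade to the slot within the scene view alone, where the estimates agreed to about 1 mm, and the contact-free entry bore that out.

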